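Clear the offcuts from the fitting bench

ROBOT

A 7-joint arm with a two-finger parallel gripper is mounted at the origin on the work surface. World frame = base frame: x ahead of the robot, y to its left, z up, the work surface at z = 0. Lengths are in mm, angles in rad, forces in N, time in s.
With the tool pointing down it reaches from about 425 to 1025 mm from the base axis. Payload 3.6 kg.
Tool frame: the origin (TCP) lies midway between the tips of the shut fingers; the grasp point (between the pads) lies behind it (ctrl.hold_point_z is the z of the grasp point in the tool frame, in mm); z points along the fingers, x is the direction in which the jaws open and shut, and the axes are right-handed (so a half turn about z gives the same grasp; the last joint's range is limited). The gripper opens to 85 mm and grips with 20 to 120 N. Pads are 22 mm wide; open, the fingers measure 114 mm over their backs; the gripper's body (76 mm by 85 mm) begins 54 mm behind the grasp point. The pads swing forward as they close: fully open they stand 13 mm farther back than shut.
Start: joints at [-1.298, 0.591, 0.048, 1.609, -0.033, 0.943, -0.034], TCP at [259.326, 677.037, 201.602] pointing down, gripper open.
Joint ranges: [-2.69, 2.69], [-0.47, 2.24], [-1.27, 1.36], [0.19, 2.51], [-1.53, 4.68], [0.08, 2.07], [-3.09, 3.09]. Speed limits (rad/s): [2.57, 2.57, 3.14, 3.14, 3.14, 3.14, 3.14].

INTERFACE

Orientations are given as a unit quaternion [x, y, z, w].
In Python, from bench import ctrl gives the robot as it stands. The module is installed in compiled form; this text tells all that it offers.
- The arm moves only by the tool play_rows, never from a script. Its argument "targets" is a list of rows, each a list of 3 entries, a list of its own where there are three numbers: the turn, a rotation vector about the tool's x, y, z in rad, then the shift along the tool's x, y, z in mm, then the closure, from -1 (fully open) to 1 (shut). A call has 1 to 5 rows; each row shifts and turns the commanded pose from where the row before left it, along the tool's axes as they then stand; what a row does not reach is not made up. A row lasts 1/8 s, in which the tool goes at most 62.5 mm and 10.7 degrees, less where a joint would pass 70% of its speed; a pose out of reach is approached as far as the arm can. A call with a gripper value outside its range is refused whole. The fingers move at their own pace and stop on an object; "force" is the grip in N (left out, the last holds). Time passes only in rows, so rows that do not move let the fingers close. It gives the time, the measured TCP pose, the force and the opening at its end, in the units of the state.
- ctrl.get_state(): the state, without advancing time (a new reading comes with each control period).
- ctrl.get_image(name): name is "side" or "top"; returns the picture (400x640x3 uint8, red, green, blue); there is no depth.
- ctrl.camera_params(name): a dict with "fx", "fy", "cx", "cy" (pixels), "k1" (the pictures are not rectified: a ray, as slopes to the right and down, at radius r is drawn at 1 + k1 r^2 times it, then the intrinsics apply), "R" (3x3) and "t" (3): a world point X has camera coordinates R X + t. Camera axes: x right, y down, z forward; pixel columns grow to the right and rows downward; lengths in mm; the calibration is good to about 2 mm. A picture is of the moment at which its call begins. camera_params takes no time and is no camera call.
- ctrl.job_done(): hands the job in, once; it reports no verdict.
The state is a dict: "time_s": time; "joint_positions": joint angles; "qd": joint speeds; "tau": joint torques, N m; "ee_pos": TCP position; "ee_rot": TCP orientation; "ft_force": force on the tool from outside, world axes, zero at the start; "ft_torque": the same for the moment, N m; "width": finger opening in mm.
Only numpy, scipy, OpenCV 4.12 (cv2) and the standard library are available. Lean on these libraries where they do the work, as an engineer would, in place of code of your own. Each camera call takes 0.05 s, during which the arm holds its last target.

TASK

Clear the two short aluminium offcuts, the piece of square tube and the piece of U-channel, off the bench into the large open grey scrap box without a partition. The long drilled tube is a finished part: leave it where it lies.

Things in the scene. Friction and masses are not known exactly. Their poses are not given: they have to be found in the camera images.
- tube_offcut: Short offcut of plain aluminium square tube, 60 mm long, 40 mm wide and 40 mm high, walls 3 mm, about 75 g, lying on the bench. Origin: centre of its underside. Its x axis runs along the tube, y across its 40 mm width, z up.
- channel_offcut: Short offcut of plain aluminium U-channel, 45 mm long, 50 mm wide and 30 mm high, walls 5 mm, about 65 g, lying on its web with both legs up. Origin: centre of its underside. Its x axis runs along the channel, y across its 50 mm width (over the legs), z up.
- long_tube: Finished part that stays: aluminium square tube 160 mm long, 40 mm wide and 40 mm high with four drilled holes in its top, lying on the bench. Origin: centre of its underside. x runs along the tube, z up.
- scrap_box: The scrap box: open grey plastic box, the larger of the two grey boxes and the one without a partition, fixed on the bench to the left or right of the work. Outside 280 mm along its x, 190 mm along its y, 90 mm high; walls and floor 5 mm, rim ledge 5 mm outward. Origin: centre of its underside, z up. (The smaller grey box, 160 x 140 x 70 mm with a partition and small parts in it, stands on the other side of the bench and is not for scrap.)

How it is judged:
By the outcome, as a careful person would: the job done as asked, in the order asked, and still so for the second after the job is handed in, with the robot touching nothing.
It also fails if it takes over 54 s, if anything falls off the work surface, if the arm or the gripper's body presses on something with over 40 N, if the wrist force passes 120 N, or if a joint passes its speed limit or range.

## Working session

There is one attempt and no reset: what is moved stays moved. The work goes in short steps, Python scripts to look and compute and a tool call to move; the robot and the scene stay as the last step left them, time stands still between calls to the robot, and variables do not carry over. Pictures are saved under pics/ and viewed, and the job is handed in when it is done.

Besides the shell and the picture viewer there is one more tool, called after "Request:" as name(argument=value, ...), one argument or row to a line, values as JSON. play_rows: Moves the arm, as the interface text tells. Its arguments: {"type":"object","properties":{"targets":{"type":"array"},"force":{"type":"number"}},"required":["targets"]}

```bash
mkdir -p pics
python3 - <<'E'
from bench import ctrl
import cv2
for n in("top","side"):
    cv2.imwrite(f"pics/{n}0.png",ctrl.get_image(n)[:,:,::-1]); print(n,ctrl.camera_params(n))
s=ctrl.get_state();print(s,ctrl.hold_point_z)
E
```

```text
top {'fx': 412.8368604627143, 'fy': 412.8368604627143, 'cx': 318.1603132230372, 'cy': 194.2545851979083, 'k1': -0.006188117770545799, 'R': array([[ 0.020498  , -0.99974653, -0.00931206],
       [-0.99473324, -0.01945786, -0.10063388],
       [ 0.10042718,  0.01132581, -0.99487995]]), 't': array([-21.60384199, 560.76104524, 924.22290274])}
side {'fx': 367.11948280745236, 'fy': 367.11948280745236, 'cx': 319.1365194637607, 'cy': 203.30599489800363, 'k1': -0.07471403916124393, 'R': array([[ 0.99959114, -0.02425905,  0.01513457],
       [-0.00329581, -0.62353864, -0.78178559],
       [ 0.02840236,  0.78141607, -0.62336365]]), 't': array([-552.94671303,   39.62642336,  951.27278724])}
{'time_s': 0.1, 'joint_positions': array([-1.29849805,  0.59205414,  0.04830993,  1.60968626, -0.03328454,
        0.94269206, -0.03370869]), 'qd': array([-0.00023151, -0.00191259,  0.00113743, -0.00183767,  0.0003991 ,
       -0.00147409,  0.00029752]), 'tau': array([ 4.58644077e-03, -5.49992537e+01,  1.55306417e+00, -1.98824501e+01,
        9.71279049e-03,  3.86683038e-03, -8.95322046e-06]), 'ee_pos': array([259.04378181, 676.28572552, 200.53906354]), 'ee_rot': array([ 8.23899951e-01,  5.66734360e-01, -7.99542386e-04,  6.29537346e-04]), 'ft_force': array([-0.29307284, -0.57073216,  0.6799595 ]), 'ft_torque': array([ 0.0014979 ,  0.00086738, -0.04751056]), 'width': 85.44631580585204} -18.700000000000003
```

View pics/top0.png

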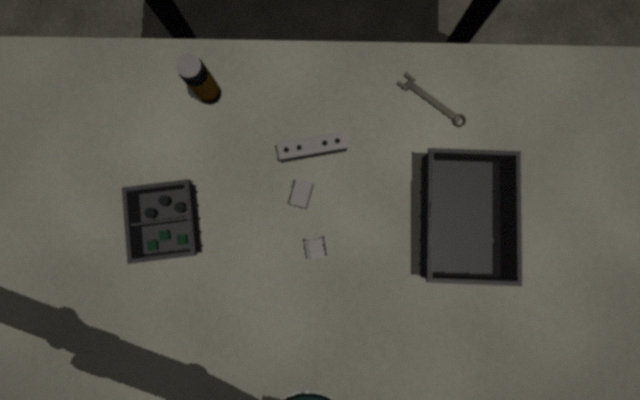

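View pics/side0.png

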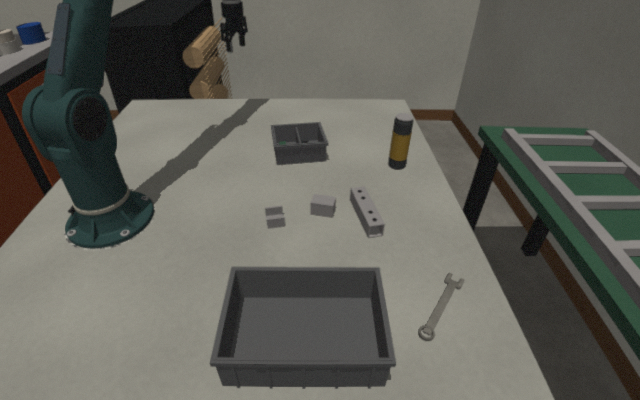

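The top view shows the tube offcut near (301,194), the channel near (315,247), the long tube at (311,148) and the scrap box on the right at (474,216). Next I'll enlarge the crops and measure.

```bash
cat > h.py <<'E'
import numpy as np, cv2
from bench import ctrl
def ray(n,u,v):
    p=ctrl.camera_params(n); K=np.array([[p['fx'],0,p['cx']],[0,p['fy'],p['cy']],[0,0,1]])
    # simple radial model: k1 on slopes
    q=cv2.undistortPoints(np.array([[[u,v]]],float),K,np.array([p['k1'],0,0,0]))[0,0]
    R=np.array(p['R']);t=np.array(p['t']); return -R.T@t, R.T@np.array([q[0],q[1],1])
def onz(n,u,v,z):
    c,d=ray(n,u,v); return (c+d*(z-c[2])/d[2])
def proj(n,X):
    p=ctrl.camera_params(n); K=np.array([[p['fx'],0,p['cx']],[0,p['fy'],p['cy']],[0,0,1]])
    return cv2.projectPoints(np.array(X,float).reshape(-1,1,3),cv2.Rodrigues(np.array(p['R']))[0],np.array(p['t']),K,np.array([p['k1'],0,0,0]))[0][:,0]
E
python3 - <<'E'
import cv2,numpy as np
from h import *
im=cv2.imread("pics/top0.png"); c=im[120:280,265:365]
cv2.imwrite("pics/topc.png",cv2.convertScaleAbs(cv2.resize(c,None,fx=3.75,fy=3.75,interpolation=cv2.INTER_CUBIC),alpha=1.8))
im2=cv2.imread("pics/side0.png"); c=im2[180:245,250:400]
cv2.imwrite("pics/sidec.png",cv2.convertScaleAbs(cv2.resize(c,None,fx=5.3,fy=5.3,interpolation=cv2.INTER_CUBIC),alpha=1.5))
b=im[165:265,280:340]
for y,x in [(190,300),(245,314),(220,300),(145,310),(220,330),(195,270)]: print(y,x,im[y,x])
E
```

```text
190 300 [101 105 110]
245 314 [105 111 115]
220 300 [ 96 109 111]
145 310 [101 105 109]
220 330 [102 112 116]
195 270 [ 93 105 106]
```

View pics/topc.png

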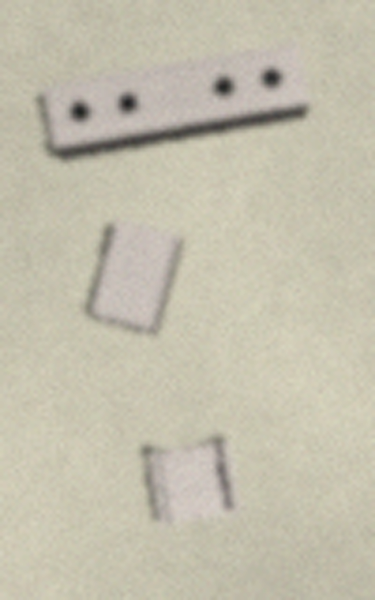

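View pics/sidec.png

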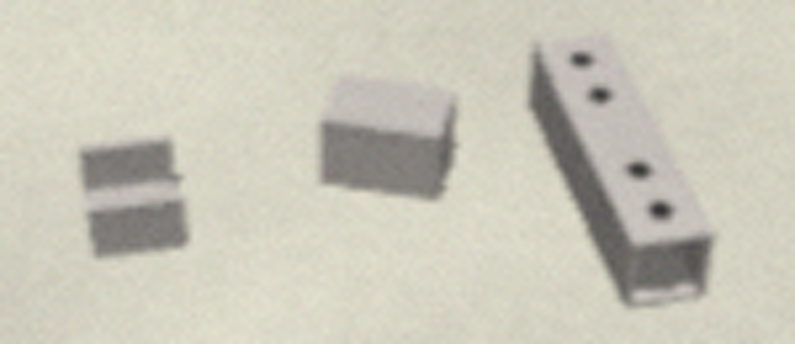

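Run:
```python
from h import *
for n,(x0,x1,y0,y1) in dict(top=(280,340,165,270),side=(255,345,185,240)).items():
    im=cv2.imread(f"pics/{n}0.png").astype(float); 
    im=cv2.resize(im[y0:y1,x0:x1],None,fx=4,fy=4,interpolation=cv2.INTER_CUBIC)
    im=cv2.GaussianBlur(im,(0,0),4)
    m=2*im[...,1]-im[...,0]-im[...,2]
    bg=np.median(m); mm=((m<bg/2-0.5)).astype(np.uint8)
    cs,_=cv2.findContours(mm,0,2)
    for c in cs:
        if cv2.contourArea(c)<900: continue
        r=cv2.minAreaRect(c); box=cv2.boxPoints(r)
        px=(box+0.5)/4-0.5+[x0,y0]
        print(n,bg,cv2.contourArea(c)/16,px.round(1).tolist())
def top(cr): return [(265+x/3.75-.37,120+y/3.75-.37) for x,y in cr]
def side(cr): return [(250+x/5.3-.4,180+y/5.3-.4) for x,y in cr]
def rep(name,n,pts,z):
    P=np.array([onz(n,u,v,z)[:2] for u,v in pts]); print(name,n,P.round(0).tolist(),'centre',P.mean(0).round(1),'edges',[(np.linalg.norm(e).round(0),np.degrees(np.arctan2(e[1],e[0])).round(1)) for e in np.roll(P,-1,0)-P])
rep('tube','top',top([(112,225),(183,238),(158,323),(92,310)]),40)
rep('tube','side',side([(338,75),(457,95),(445,136),(322,120)]),40)
rep('chan','top',top([(143,446),(222,436),(233,508),(153,520)]),30)
rep('chan frontleg outer bottom/top','side',side([(88,206),(185,196)]),30)
rep('chan front bottom','side',side([(96,256),(187,245)]),0)
rep('chan rear leg top','side',side([(80,150),(170,139)]),30)
rep('tube front bottom','side',side([(321,183),(438,198)]),0)
# box rim outer z=90
rep('box','top',[(428,148),(520,151),(522,285),(425,282)],90)
rep('box','side',[(231,268),(382,268),(394,362),(215,365)],90)
rep('long','top',top([(40,92),(300,48),(307,104),(55,148)]),40)
print(-np.array(ctrl.camera_params('top')['R']).T@ctrl.camera_params('top')['t'])
```

```text
top 8.869221485664966 428.4375 [[302.7, 240.5], [325.5, 236.3], [329.1, 256.3], [306.4, 260.4]]
top 8.869221485664966 493.96875 [[287.7, 204.3], [294.3, 177.6], [313.2, 182.3], [306.5, 209.0]]
side 8.803963108520534 349.6875 [[264.0, 206.8], [282.3, 204.4], [285.2, 225.6], [266.9, 228.0]]
side 8.803963108520534 480.59375 [[308.4, 213.7], [311.7, 192.7], [336.6, 196.5], [333.4, 217.5]]
tube top [[592.0, 44.0], [585.0, 1.0], [533.0, 15.0], [540.0, 55.0]] centre [562.8  28.8] edges [(np.float64(44.0), np.float64(-99.3)), (np.float64(54.0), np.float64(165.0)), (np.float64(41.0), np.float64(80.0)), (np.float64(53.0), np.float64(-11.7))]
tube side [[538.0, 52.0], [598.0, 35.0], [590.0, 2.0], [530.0, 15.0]] centre [564.   25.9] edges [(np.float64(61.0), np.float64(-15.8)), (np.float64(33.0), np.float64(-103.5)), (np.float64(61.0), np.float64(167.9)), (np.float64(37.0), np.float64(77.2))]
chan top [[459.0, 23.0], [466.0, -25.0], [423.0, -33.0], [414.0, 15.0]] centre [440.4  -5. ] edges [(np.float64(48.0), np.float64(-81.6)), (np.float64(44.0), np.float64(-170.2)), (np.float64(49.0), np.float
[... 832 characters left out ...]
float64(-90.8)), (np.float64(287.0), np.float64(179.2)), (np.float64(204.0), np.float64(89.4)), (np.float64(287.0), np.float64(-1.6))]
box side [[374.0, -253.0], [669.0, -256.0], [658.0, -450.0], [380.0, -451.0]] centre [ 520.2 -352.3] edges [(np.float64(294.0), np.float64(-0.6)), (np.float64(194.0), np.float64(-93.2)), (np.float64(277.0), np.float64(-179.8)), (np.float64(198.0), np.float64(91.7))]
long top [[674.0, 91.0], [705.0, -69.0], [670.0, -74.0], [639.0, 81.0]] centre [672.    7.3] edges [(np.float64(162.0), np.float64(-79.2)), (np.float64(35.0), np.float64(-172.2)), (np.float64(157.0), np.float64(101.1)), (np.float64(36.0), np.float64(16.5))]
[465.43338417 -21.15472744 975.72121643]
```

Request:
play_rows(
  targets=[
    [[0, 0, -0.138], [0, 0, 0], -1],
    [[0, 0, 0], [-45, 35, 0], -1],
    [[0, 0, 0], [-45, 35, 0], -1],
    [[0, 0, 0], [-45, 35, 0], -1],
    [[0, 0, 0], [-45, 35, 0], -1],
  ],
  force=50,
)

```text
time_s: 0.72
ee_pos: [355.6, 468.0, 201.2]
ee_rot: [0.783, 0.622, -0.0, 0.0]
ft_force: [1.1, 0.0, 0.7]
width: 85.6
```

Request:
play_rows(
  targets=[
    [[0, 0, 0], [-45, 35, 0], -1],
    [[0, 0, 0], [-45, 35, 0], -1],
    [[0, 0, 0], [-45, 35, 0], -1],
    [[0, 0, 0], [-45, 35, 0], -1],
    [[0, 0, 0], [-45, 35, 0], -1],
  ],
)

```text
time_s: 1.35
ee_pos: [475.1, 209.5, 201.5]
ee_rot: [0.783, 0.622, -0.0, -0.0]
ft_force: [0.4, -0.7, -0.3]
width: 85.4
```

Request:
play_rows(
  targets=[
    [[0, 0, 0], [-45, 35, 0], -1],
    [[0, 0, 0], [-45, 35, 0], -1],
    [[0, 0, 0], [-45, 35, 0], -1],
    [[0, 0, 0], [0, 0, 0], -1],
    [[0, 0, 0], [0, 0, 0], -1],
  ],
)

```text
time_s: 1.98
ee_pos: [546.0, 56.4, 201.2]
ee_rot: [0.783, 0.622, -0.0, -0.0]
ft_force: [-0.2, 0.8, -0.4]
width: 85.1
```

```bash
cat >> h.py <<'E'
from scipy.spatial.transform import Rotation as Ro
def to(target,ang=None):
    s=ctrl.get_state(); R=Ro.from_quat(s['ee_rot']); M=R.as_matrix(); a=np.degrees(np.arctan2(M[1,0],M[0,0]))
    print('t',round(s['time_s'],2),'pos',s['ee_pos'].round(1),'xang',a.round(1),'tilt z',M[:,2].round(3),'w',round(s['width'],1),'F',s['ft_force'].round(1),'q7',s['joint_positions'][6].round(2))
    if target is not None: print('shift',(M.T@(np.array(target)-s['ee_pos'])).round(1), 'turn z', None if ang is None else round(-np.radians((ang-a+180)%360-180),3))
E
python3 -c "
from h import *
to([564,27,200],77)
cv2.imwrite('pics/top1.png',ctrl.get_image('top')[:,:,::-1])"
```

```text
t 1.98 pos [546.   56.4 201.2] xang 76.9 tilt z [-0.001  0.    -1.   ] w 85.1 F [-0.2  0.8 -0.4] q7 1.22
shift [-24.5  24.2   1.2] turn z -0.001
```

Request:
play_rows(
  targets=[
    [[0, 0, 0], [-24.5, 24.2, 0], -1],
    [[0, 0, 0], [0, 0, 45], -1],
    [[0, 0, 0], [0, 0, 45], -1],
    [[0, 0, 0], [0, 0, 30], -1],
    [[0, 0, 0], [0, 0, 0], -1],
  ],
)

```text
time_s: 2.65
ee_pos: [562.0, 28.9, 79.5]
ee_rot: [0.782, 0.624, -0.002, -0.002]
ft_force: [0.2, -0.7, 0.5]
width: 85.3
```

```bash
python3 -c "
from h import *
to([564,27,6],77)
a=ctrl.get_image('side');b=ctrl.get_image('top')
a=cv2.resize(a[130:250,230:390],None,fx=4,fy=4)
cv2.imwrite('pics/side2.png',cv2.convertScaleAbs(a[:,:,::-1],alpha=1.5))
b=cv2.resize(b[120:280,265:365],None,fx=3.5,fy=3.5)
cv2.imwrite('pics/top2.png',cv2.convertScaleAbs(b[:,:,::-1],alpha=1.5))
"
```

```text
t 2.65 pos [562.   28.9  79.5] xang 77.1 tilt z [-0.006  0.    -1.   ] w 85.3 F [ 0.2 -0.7  0.5] q7 1.3
shift [-1.3  2.8 73.5] turn z 0.003
```

View pics/side2.png

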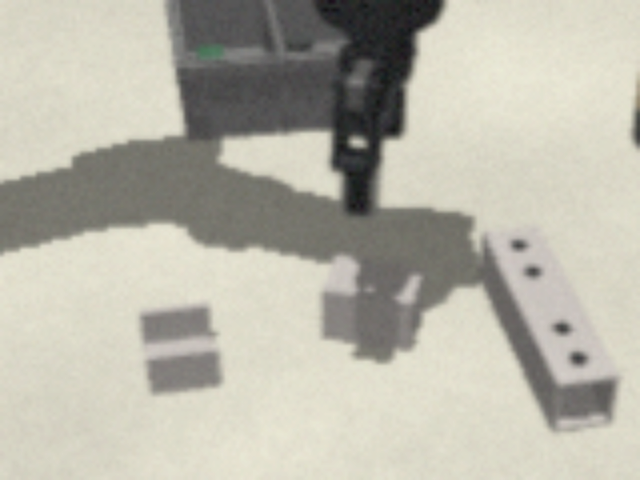

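The side view shows the gripper above the tube offcut (crop about 370,310), with nothing in the way. I'll go down and close.

Request:
play_rows(
  targets=[
    [[0, 0, 0], [-1, 2.5, 35], -1],
    [[0, 0, 0], [0, 0, 28], -1],
    [[0, 0, 0], [0, 0, 8], -1],
    [[0, 0, 0], [0, 0, 0], -1],
  ],
)

```text
time_s: 3.25
ee_pos: [567.6, 25.7, 11.6]
ee_rot: [0.783, 0.622, 0.001, 0.0]
ft_force: [-0.1, -0.1, -0.5]
width: 85.5
```

Request:
play_rows(
  targets=[
    [[0, 0, 0], [0, 0, 0], 1],
    [[0, 0, 0], [0, 0, 0], 1],
    [[0, 0, 0], [0, 0, 0], 1],
    [[0, 0, 0], [0, 0, 0], 1],
    [[0, 0, 0], [0, 0, 0], 1],
  ],
  force=50,
)

```text
time_s: 3.88
ee_pos: [566.8, 25.2, 10.7]
ee_rot: [0.783, 0.622, 0.0, 0.0]
ft_force: [-1.3, 0.1, 0.4]
width: 0.3
```

```bash
python3 -c "
from h import *
to([564,27,6],77)"
```

```text
t 3.88 pos [566.8  25.2  10.7] xang 77.0 tilt z [ 0. -0. -1.] w 0.3 F [-1.3  0.1  0.4] q7 1.32
shift [ 1.1 -3.1  4.7] turn z -0.001
```

The fingers closed to 0.3 mm, so there's nothing between them. I'll look at why.

```bash
python3 -c "
from h import *
a=ctrl.get_image('side');b=ctrl.get_image('top')
a=cv2.resize(a[130:250,230:390],None,fx=4,fy=4)
cv2.imwrite('pics/side3.png',cv2.convertScaleAbs(a[:,:,::-1],alpha=1.5))
cv2.imwrite('pics/top3.png',cv2.convertScaleAbs(b[:,:,::-1],alpha=1.5))
"
```

```text
(no output)
```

View pics/side3.png

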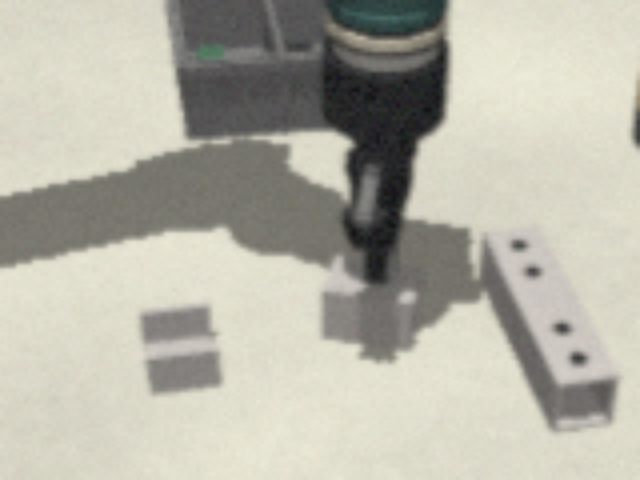

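View pics/top3.png

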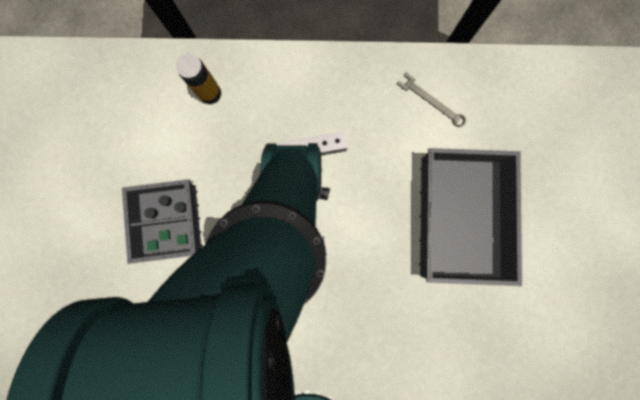

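```bash
python3 -c "
from h import *
print(proj('side',[[567,25,10],[567,25,40],[567,25,50],[567,25,60],[567,60,10],[562,29,79.5]]))
# where the tip (323.8,200.5) lies
for z in (10,40,45,50): print(z,onz('side',323.8,200.5,z).round(0))
"
```

```text
[[324.14008914 208.67830692]
 [324.41066878 199.83240283]
 [324.50310905 196.80693876]
 [324.59670326 193.74195541]
 [323.69518141 200.58459387]
 [322.77582463 186.73159172]]
10 [567.  60.  10.]
40 [565.  22.  40.]
45 [565.  16.  45.]
50 [565.   9.  50.]
```

```bash
python3 -c "
from h import *
x=np.array([.357,.934,0])*45;p=np.array([259,676.5,214])
print('start tips',proj('side',[p+x,p-x,p+x+[0,0,30],p-x+[0,0,30]]))
x=np.array([.225,.974,0])*45;p=np.array([562,29,92.5])
print('hover tips',proj('side',[p+x,p-x,p+x+[0,0,30],p-x+[0,0,30]]))
im=cv2.imread('pics/side0.png')[0:70,200:280]
cv2.imwrite('pics/s0g.png',cv2.resize(im,None,fx=6,fy=6))
im=ctrl.get_image('side')[150:240,280:380,::-1]
cv2.imwrite('pics/s3g.png',cv2.convertScaleAbs(cv2.resize(im,None,fx=6,fy=6),alpha=2))
"
```

```text
start tips [[243.06227234  53.1776497 ]
 [230.99902824  59.96931405]
 [242.26278131  45.18359015]
 [230.00087653  51.64528887]]
hover tips [[326.18729982 172.94842978]
 [319.32559168 192.97613927]
 [326.49929501 163.28788141]
 [319.51916972 182.96486071]]
```

View pics/s0g.png

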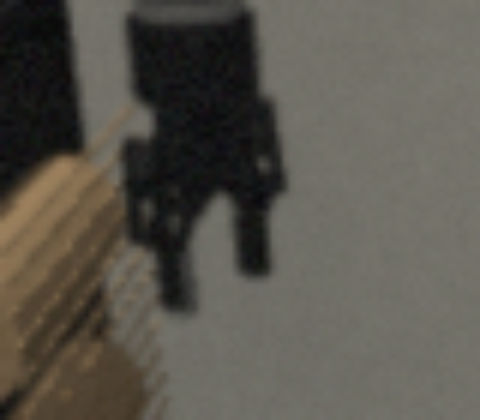

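View pics/s3g.png

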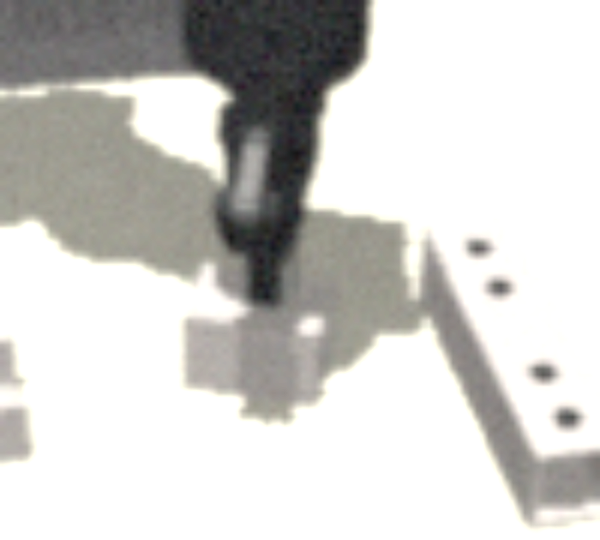

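The tips show about 8 px higher than the reported pose projects, both at the start and now. The shut tip also covers the tube's top at crop (262,300), and it couldn't if it were really at z = 10. So the fingertips are about 30 mm higher than the reported TCP, though the x and y agree. I'll open, then go down in small steps and watch the force.

Request:
play_rows(
  targets=[
    [[0, 0, 0], [0, 0, 0], -1],
    [[0, 0, 0], [0, 0, 0], -1],
    [[0, 0, 0], [0, 0, 0], -1],
    [[0, 0, 0], [0, 0, 0], -1],
    [[0, 0, 0], [-1, -2, 5], -1],
  ],
)

```text
time_s: 4.65
ee_pos: [565.1, 24.8, 5.7]
ee_rot: [0.783, 0.622, 0.0, 0.0]
ft_force: [0.0, 0.1, 0.1]
width: 85.2
```

Request:
play_rows(
  targets=[
    [[0, 0, 0], [0, 0, 6], -1],
    [[0, 0, 0], [0, 0, 0], -1],
    [[0, 0, 0], [0, 0, 0], -1],
  ],
)

```text
time_s: 5.03
ee_pos: [564.6, 24.7, -0.5]
ee_rot: [0.783, 0.622, -0.0, -0.0]
ft_force: [0.5, -0.2, 0.2]
width: 85.1
```

```bash
python3 -c "
from h import *
to([564,27,-21],77)
im=ctrl.get_image('side')[150:240,280:380,::-1]
cv2.imwrite('pics/s4g.png',cv2.convertScaleAbs(cv2.resize(im,None,fx=6,fy=6),alpha=1.7))
"
```

```text
t 5.03 pos [ 5.646e+02  2.470e+01 -5.000e-01] xang 76.9 tilt z [-0. -0. -1.] w 85.1 F [ 0.5 -0.2  0.2] q7 1.32
shift [ 2.1 -1.1 20.5] turn z -0.001
```

View pics/s4g.png

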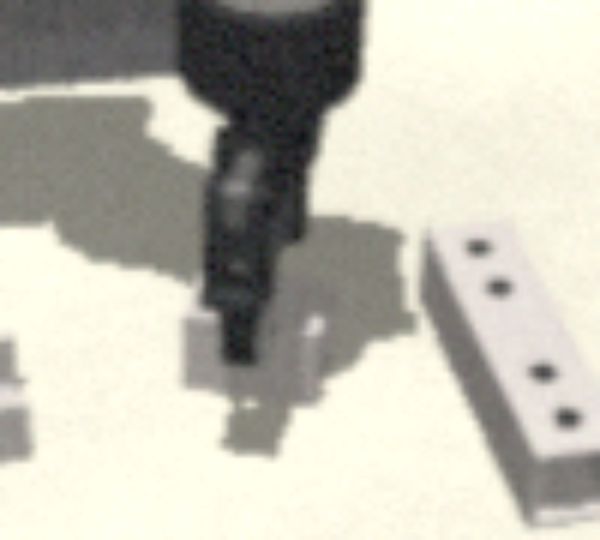

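```bash
python3 -c "
from h import *
for y in (-14,-20): print(y,proj('side',[[554,y,z] for z in (10,20,30,40,50)]).round(1).tolist())
"
```

```text
-14 [[319.6, 218.3], [319.7, 215.3], [319.8, 212.3], [319.8, 209.3], [319.9, 206.3]]
-20 [[319.7, 219.8], [319.8, 216.8], [319.8, 213.9], [319.9, 210.8], [320.0, 207.8]]
```

Request:
play_rows(
  targets=[
    [[0, 0, 0], [2, -1, 8], -1],
    [[0, 0, 0], [0, 0, 6], -1],
    [[0, 0, 0], [0, 0, 0], -1],
  ],
)

```text
time_s: 5.45
ee_pos: [563.5, 27.0, -15.1]
ee_rot: [0.783, 0.622, -0.001, -0.0]
ft_force: [0.5, 0.2, -0.3]
width: 85.1
```

The open tip measures about 40 mm up, which agrees with a 30 mm offset. I'll lower another 8 mm and grip.

Request:
play_rows(
  targets=[
    [[0, 0, 0], [0, 0, 7], -1],
    [[0, 0, 0], [0, 0, 0], -1],
    [[0, 0, 0], [0, 0, 0], 1],
    [[0, 0, 0], [0, 0, 0], 1],
    [[0, 0, 0], [0, 0, 0], 1],
  ],
  force=50,
)

```text
time_s: 6.08
ee_pos: [564.5, 27.0, -20.9]
ee_rot: [0.783, 0.622, 0.0, 0.0]
ft_force: [-0.0, -0.4, -0.1]
width: 39.2
```

Request:
play_rows(
  targets=[
    [[0, 0, 0], [0, 0, 0], 1],
    [[0, 0, 0], [0, 0, 0], 1],
  ],
)

```text
time_s: 6.32
ee_pos: [564.5, 27.0, -21.0]
ee_rot: [0.783, 0.622, 0.0, 0.0]
ft_force: [0.3, 0.7, 3.2]
width: 39.0
```

Request:
play_rows(
  targets=[
    [[0, 0, 0], [0, 0, -20], 1],
    [[0, 0, 0], [0, 0, -40], 1],
    [[0, 0, 0], [0, 0, -45], 1],
    [[0, 0, 0], [0, 0, -45], 1],
    [[0, 0, 0], [0, 0, 0], 1],
  ],
)

```text
time_s: 6.95
ee_pos: [566.9, 27.0, 133.1]
ee_rot: [0.783, 0.622, 0.004, 0.002]
ft_force: [0.4, -0.0, -0.4]
width: 39.5
```

Request:
play_rows(
  targets=[
    [[0, 0, 0], [-30, 8, 0], 1],
    [[0, 0, 0], [-42, 10, 0], 1],
    [[0, 0, 0], [-42, 10, 0], 1],
    [[0, 0, 0], [-42, 10, 0], 1],
    [[0, 0, 0], [-42, 10, 0], 1],
  ],
)

```text
time_s: 7.58
ee_pos: [564.9, -177.8, 127.9]
ee_rot: [0.783, 0.622, -0.001, -0.001]
ft_force: [0.1, 0.4, -0.3]
width: 39.7
```

Request:
play_rows(
  targets=[
    [[0, 0, 0], [-42, 10, 0], 1],
    [[0, 0, 0], [-42, 10, 0], 1],
    [[0, 0, 0], [-42, 10, 0], 1],
    [[0, 0, 0], [-39, 12, 0], 1],
    [[0, 0, 0], [0, 0, 0], 1],
  ],
)

```text
time_s: 8.2
ee_pos: [567.6, -352.2, 127.9]
ee_rot: [0.785, 0.62, -0.001, 0.001]
ft_force: [0.5, 1.1, -1.4]
width: 39.7
```

```bash
python3 -c "
from h import *
to([570,-347,-9],None)
im=ctrl.get_image('side')[150:400,180:440,::-1]
cv2.imwrite('pics/s5.png',cv2.convertScaleAbs(cv2.resize(im,None,fx=2.3,fy=2.3),alpha=1.5))
im=ctrl.get_image('top')[:,:,::-1]
cv2.imwrite('pics/t5.png',cv2.convertScaleAbs(im,alpha=1.5))
"
```

```text
t 8.2 pos [ 567.6 -352.2  127.9] xang 76.6 tilt z [-0.002 -0.003 -1.   ] w 39.7 F [ 0.5  1.1 -1.4] q7 1.89
shift [  6.1   1.3 136.9] turn z None
```

View pics/s5.png

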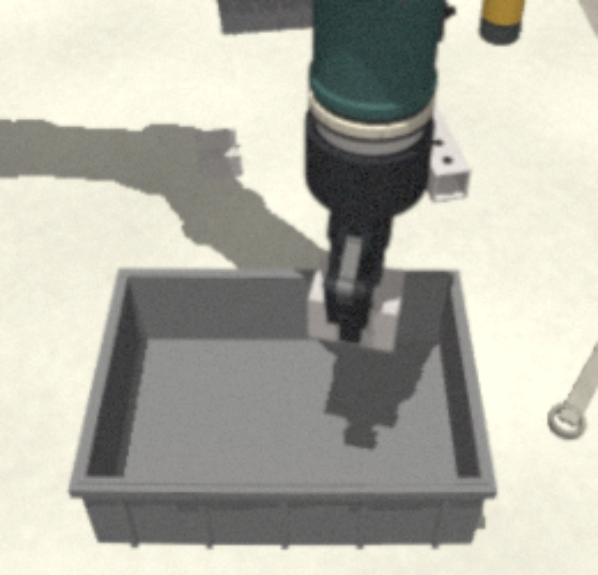

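View pics/t5.png

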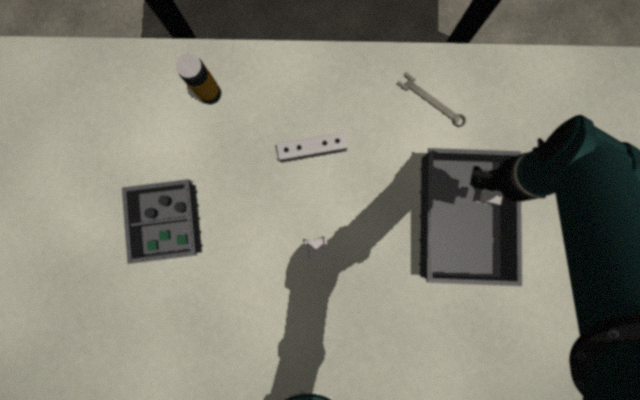

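The side view shows the tube held over the box (crop 350,310), and the top view shows it inside the rim (485,190). The long tube hasn't moved. I'll lower it into the box.

Request:
play_rows(
  targets=[
    [[0, 0, 0], [6, 0, 30], 1],
    [[0, 0, 0], [0, 0, 40], 1],
    [[0, 0, 0], [0, 0, 40], 1],
    [[0, 0, 0], [0, 0, 18], 1],
    [[0, 0, 0], [0, 0, 0], 1],
  ],
)

```text
time_s: 8.93
ee_pos: [570.4, -339.3, -0.6]
ee_rot: [0.782, 0.623, -0.0, -0.002]
ft_force: [0.0, 0.4, -0.4]
width: 39.3
```

Request:
play_rows(
  targets=[
    [[0, 0, 0], [0, 0, 7], 1],
    [[0, 0, 0], [0, 0, 0], 1],
    [[0, 0, 0], [0, 0, 0], 1],
  ],
)

```text
time_s: 9.3
ee_pos: [571.7, -341.6, -5.4]
ee_rot: [0.783, 0.622, 0.0, 0.001]
ft_force: [-0.9, -0.2, 0.1]
width: 39.5
```

Request:
play_rows(
  targets=[
    [[0, 0, 0], [0, 0, 6], 1],
    [[0, 0, 0], [0, 0, 0], 1],
    [[0, 0, 0], [0, 0, 2], 1],
    [[0, 0, 0], [0, 0, 0], 1],
  ],
)

```text
time_s: 9.8
ee_pos: [571.0, -341.2, -14.6]
ee_rot: [0.783, 0.622, -0.0, -0.0]
ft_force: [-0.5, -0.5, -0.4]
width: 39.6
```

Request:
play_rows(
  targets=[
    [[0, 0, 0], [0, 0, 0], -1],
    [[0, 0, 0], [0, 0, 0], -1],
    [[0, 0, 0], [0, 0, 0], -1],
    [[0, 0, 0], [0, 0, 0], -1],
  ],
)

```text
time_s: 10.3
ee_pos: [571.2, -341.2, -14.3]
ee_rot: [0.783, 0.622, 0.0, 0.0]
ft_force: [-0.3, 0.1, 0.4]
width: 85.6
```

Request:
play_rows(
  targets=[
    [[0, 0, 0], [0, 0, -20], -1],
    [[0, 0, 0], [0, 0, -40], -1],
    [[0, 0, 0], [0, 0, -50], -1],
    [[0, 0, 0], [0, 0, -50], -1],
    [[0, 0, 0], [0, 0, 0], -1],
  ],
)

```text
time_s: 10.92
ee_pos: [574.7, -343.5, 152.2]
ee_rot: [0.783, 0.622, 0.002, 0.005]
ft_force: [-0.3, 0.3, 0.2]
width: 85.6
```

```bash
python3 -c "
from h import *
to([440,-7,130],99.5)
im=ctrl.get_image('side')[180:400,180:440,::-1]
cv2.imwrite('pics/s6.png',cv2.convertScaleAbs(cv2.resize(im,None,fx=2.3,fy=2.3),alpha=1.5))
"
```

```text
t 10.93 pos [ 574.7 -343.5  152.2] xang 76.9 tilt z [ 0.01  -0.006 -1.   ] w 85.6 F [-0.3  0.3  0.2] q7 1.88
shift [ 297.3 -207.5   19. ] turn z -0.394
```

View pics/s6.png

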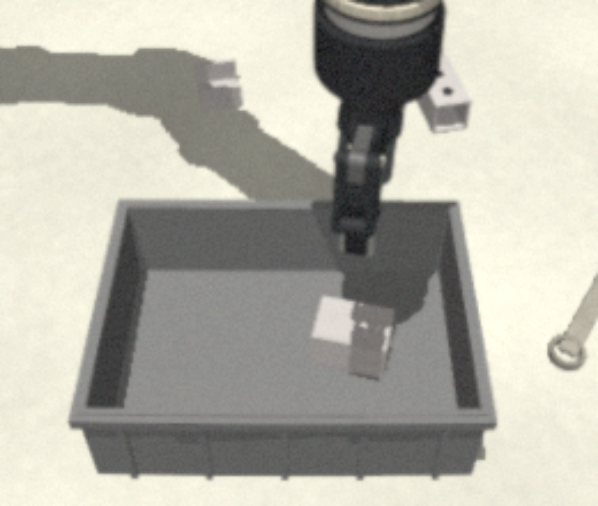

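The tube lies flat inside the box (crop 352,335). Next is the channel.

Request:
play_rows(
  targets=[
    [[0, 0, 0], [37, -26, 0], -1],
    [[0, 0, 0], [37, -26, 0], -1],
    [[0, 0, 0], [37, -26, 0], -1],
    [[0, 0, 0], [37, -26, 0], -1],
    [[0, 0, 0], [37, -26, 0], -1],
  ],
)

```text
time_s: 11.6
ee_pos: [484.6, -130.0, 145.0]
ee_rot: [0.783, 0.622, -0.001, -0.001]
ft_force: [1.1, -0.2, 0.7]
width: 85.2
```

Request:
play_rows(
  targets=[
    [[0, 0, 0], [37, -26, 0], -1],
    [[0, 0, 0], [37, -26, 0], -1],
    [[0, 0, 0], [37, -26, 0], -1],
    [[0, 0, -0.13], [0, 0, 0], -1],
    [[0, 0, -0.13], [0, 0, 0], -1],
  ],
)

```text
time_s: 12.22
ee_pos: [434.0, -4.9, 145.1]
ee_rot: [0.693, 0.721, -0.001, -0.001]
ft_force: [-1.0, -0.3, -0.5]
width: 85.5
```

Request:
play_rows(
  targets=[
    [[0, 0, -0.13], [0, 0, 0], -1],
    [[0, 0, 0], [0, 0, 0], -1],
    [[0, 0, 0], [0, 0, 0], -1],
  ],
)

```text
time_s: 12.6
ee_pos: [434.9, -6.0, 145.3]
ee_rot: [0.648, 0.761, -0.0, -0.0]
ft_force: [0.5, -0.2, -0.4]
width: 85.3
```

```bash
python3 -c "
from h import *
to([440,-7,50],99.5)
"
```

```text
t 12.6 pos [434.9  -6.  145.3] xang 99.2 tilt z [-0.001 -0.    -1.   ] w 85.3 F [ 0.5 -0.2 -0.4] q7 1.62
shift [-1.8  5.  95.3] turn z -0.006
```

Request:
play_rows(
  targets=[
    [[0, 0, 0], [-2, 5, 45], -1],
    [[0, 0, 0], [0, 0, 45], -1],
    [[0, 0, 0], [0, 0, 35], -1],
    [[0, 0, 0], [0, 0, 0], -1],
    [[0, 0, 0], [0, 0, 0], -1],
  ],
)

```text
time_s: 13.22
ee_pos: [441.0, -7.0, 21.3]
ee_rot: [0.648, 0.762, 0.0, 0.0]
ft_force: [0.3, 0.4, 0.4]
width: 85.6
```

```bash
python3 -c "
from h import *
to([440,-7,-26],99.5)
im=ctrl.get_image('side')[170:250,220:340,::-1]
cv2.imwrite('pics/s7.png',cv2.convertScaleAbs(cv2.resize(im,None,fx=6,fy=6),alpha=1.7))
"
```

```text
t 13.22 pos [441.   -7.   21.3] xang 99.3 tilt z [ 0.001 -0.    -1.   ] w 85.6 F [0.3 0.4 0.4] q7 1.61
shift [ 0.2 -1.  47.3] turn z -0.004
```

View pics/s7.png

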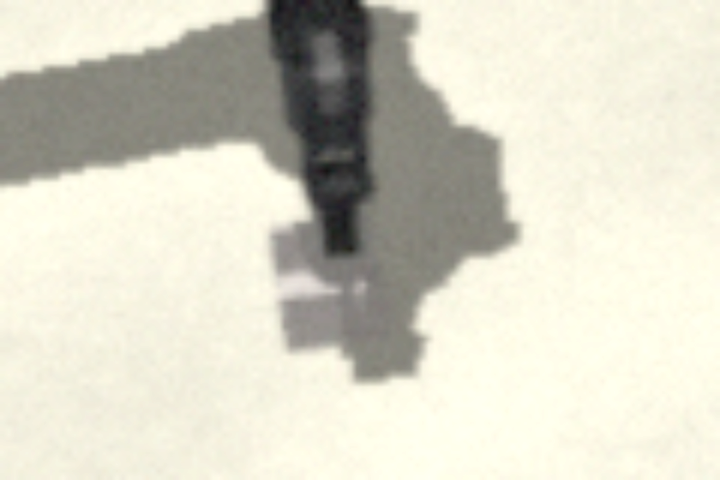

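The finger is in line with the channel (tip at crop 342,252, channel around 325,290). I'll carry on down.

Request:
play_rows(
  targets=[
    [[0, 0, 0], [0, -1, 20], -1],
    [[0, 0, 0], [0, 0, 14], -1],
    [[0, 0, 0], [0, 0, 0], -1],
    [[0, 0, 0], [0, 0, 9], -1],
    [[0, 0, 0], [0, 0, 0], -1],
  ],
)

```text
time_s: 13.9
ee_pos: [439.6, -7.2, -22.6]
ee_rot: [0.647, 0.762, -0.0, -0.0]
ft_force: [-0.1, -0.0, 0.4]
width: 85.1
```

```bash
python3 -c "
from h import *
to([440,-7,-26],99.5)
im=ctrl.get_image('side')[170:250,220:340,::-1]
cv2.imwrite('pics/s8.png',cv2.convertScaleAbs(cv2.resize(im,None,fx=6,fy=6),alpha=1.7))
"
```

```text
t 13.9 pos [439.6  -7.2 -22.6] xang 99.3 tilt z [-0. -0. -1.] w 85.1 F [-0.1 -0.   0.4] q7 1.6
shift [0.1 0.4 3.4] turn z -0.004
```

View pics/s8.png

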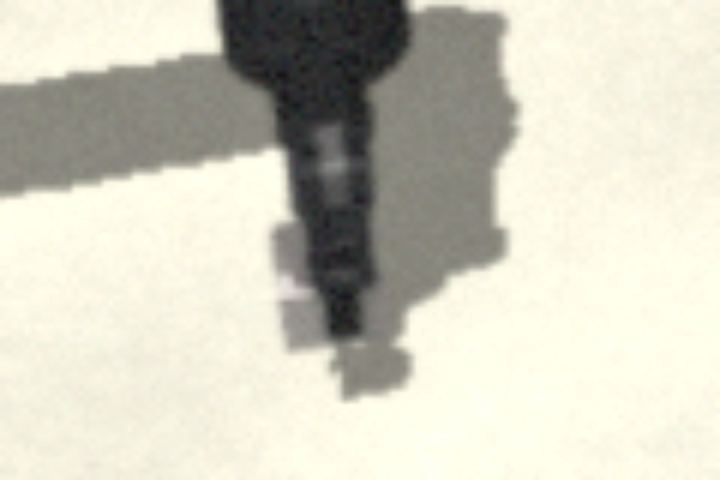

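The near finger is now in front of the front leg (tip at crop 343,338). I'll grip.

Request:
play_rows(
  targets=[
    [[0, 0, 0], [0, 0, 2], -1],
    [[0, 0, 0], [0, 0, 0], 1],
    [[0, 0, 0], [0, 0, 0], 1],
    [[0, 0, 0], [0, 0, 0], 1],
    [[0, 0, 0], [0, 0, 0], 1],
  ],
  force=50,
)

```text
time_s: 14.58
ee_pos: [439.6, -7.2, -24.1]
ee_rot: [0.648, 0.762, 0.0, 0.0]
ft_force: [-0.8, -0.7, 5.9]
width: 48.7
```

Request:
play_rows(
  targets=[
    [[0, 0, 0], [0, 0, 0], 1],
    [[0, 0, 0], [0, 0, -20], 1],
    [[0, 0, 0], [0, 0, -40], 1],
    [[0, 0, 0], [0, 0, -45], 1],
    [[0, 0, 0], [0, 0, -45], 1],
  ],
)

```text
time_s: 15.2
ee_pos: [439.1, -7.2, 126.7]
ee_rot: [0.647, 0.762, -0.0, -0.0]
ft_force: [0.9, 0.5, -0.0]
width: 49.3
```

```bash
python3 -c "
from h import *
to([460,-347,127],None)
im=ctrl.get_image('side')[130:250,220:340,::-1]
cv2.imwrite('pics/s9.png',cv2.convertScaleAbs(cv2.resize(im,None,fx=4,fy=4),alpha=1.7))
"
```

```text
t 15.2 pos [439.1  -7.2 126.7] xang 99.3 tilt z [-0.001 -0.    -1.   ] w 49.3 F [ 0.9  0.5 -0. ] q7 1.62
shift [-3.387e+02 -3.430e+01 -3.000e-01] turn z None
```

View pics/s9.png

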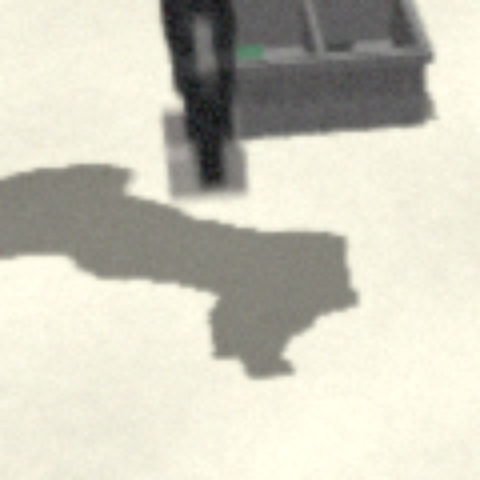

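The channel is held clear of the bench (crop 205,165). I'll carry it to the box.

Request:
play_rows(
  targets=[
    [[0, 0, 0], [-30, -3, 0], 1],
    [[0, 0, 0], [-39, -4, 0], 1],
    [[0, 0, 0], [-39, -4, 0], 1],
    [[0, 0, 0], [-39, -4, 0], 1],
    [[0, 0, 0], [-39, -4, 0], 1],
  ],
)

```text
time_s: 15.88
ee_pos: [450.6, -194.9, 125.2]
ee_rot: [0.647, 0.762, -0.0, -0.0]
ft_force: [0.5, 0.5, -1.1]
width: 49.2
```

Request:
play_rows(
  targets=[
    [[0, 0, 0], [-39, -4, 0], 1],
    [[0, 0, 0], [-39, -4, 0], 1],
    [[0, 0, 0], [-39, -4, 0], 1],
    [[0, 0, 0], [-36, -3, 0], 1],
    [[0, 0, 0], [0, 0, 0], 1],
  ],
)

```text
time_s: 16.5
ee_pos: [460.1, -351.1, 125.1]
ee_rot: [0.65, 0.76, -0.001, 0.001]
ft_force: [0.5, 0.6, -1.1]
width: 49.4
```

```bash
python3 -c "
from h import *
to([460,-347,-16],None)
im=ctrl.get_image('side')[150:400,180:440,::-1]
cv2.imwrite('pics/s10.png',cv2.convertScaleAbs(cv2.resize(im,None,fx=2.3,fy=2.3),alpha=1.5))
"
```

```text
t 16.5 pos [ 460.1 -351.1  125.1] xang 99.0 tilt z [ 0.    -0.002 -1.   ] w 49.4 F [ 0.5  0.6 -1.1] q7 2.27
shift [  4.4   0.5 141.1] turn z None
```

View pics/s10.png

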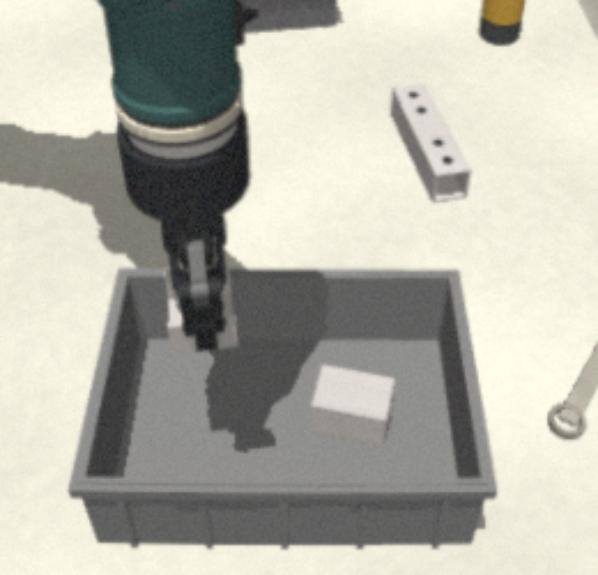

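The channel is over the left part of the box, and the tube rests at crop (352,400). I'll lower the channel.

Request:
play_rows(
  targets=[
    [[0, 0, 0], [3, 0, 30], 1],
    [[0, 0, 0], [0, 0, 40], 1],
    [[0, 0, 0], [0, 0, 40], 1],
    [[0, 0, 0], [0, 0, 20], 1],
    [[0, 0, 0], [0, 0, 0], 1],
  ],
)

```text
time_s: 17.18
ee_pos: [459.1, -341.5, -6.1]
ee_rot: [0.647, 0.763, 0.0, -0.003]
ft_force: [0.0, 1.0, 0.8]
width: 48.8
```

Request:
play_rows(
  targets=[
    [[0, 0, 0], [0, 0, 7], 1],
    [[0, 0, 0], [0, 0, 0], 1],
    [[0, 0, 0], [0, 0, 0], 1],
  ],
)

```text
time_s: 17.55
ee_pos: [460.9, -344.5, -10.6]
ee_rot: [0.647, 0.762, 0.0, 0.001]
ft_force: [0.4, -0.3, -0.5]
width: 49.1
```

Request:
play_rows(
  targets=[
    [[0, 0, 0], [0, 0, 4], 1],
    [[0, 0, 0], [0, 0, 0], 1],
    [[0, 0, 0], [0, 0, 0], 1],
  ],
)

```text
time_s: 17.92
ee_pos: [460.3, -344.3, -15.4]
ee_rot: [0.648, 0.762, -0.0, -0.0]
ft_force: [-0.2, 0.6, -1.0]
width: 49.2
```

Request:
play_rows(
  targets=[
    [[0, 0, 0], [0, 0, 0], -1],
    [[0, 0, 0], [0, 0, 0], -1],
    [[0, 0, 0], [0, 0, 0], -1],
    [[0, 0, 0], [0, 0, 0], -1],
  ],
)

```text
time_s: 18.42
ee_pos: [460.4, -344.3, -15.4]
ee_rot: [0.647, 0.762, 0.0, 0.0]
ft_force: [-0.1, -0.6, 0.5]
width: 85.8
```

Request:
play_rows(
  targets=[
    [[0, 0, 0], [0, 0, -20], -1],
    [[0, 0, 0], [0, 0, -40], -1],
    [[0, 0, 0], [0, 0, -50], -1],
    [[0, 0, 0], [0, 0, -50], -1],
    [[0, 0, 0], [0, 0, -40], -1],
  ],
)

```text
time_s: 19.05
ee_pos: [460.7, -344.5, 188.3]
ee_rot: [0.648, 0.762, 0.0, 0.002]
ft_force: [0.6, -1.1, 0.3]
width: 85.5
```

Request:
play_rows(
  targets=[
    [[0, 0, 0], [0, 0, 0], -1],
    [[0, 0, 0], [0, 0, 0], -1],
    [[0, 0, 0], [0, 0, 0], -1],
  ],
)

```text
time_s: 19.42
ee_pos: [459.3, -343.6, 183.5]
ee_rot: [0.647, 0.762, -0.0, -0.001]
ft_force: [0.8, 0.1, -0.3]
width: 85.5
```

```bash
python3 -c "
from h import *
to(None)
im=ctrl.get_image('side')[:,:,::-1]
cv2.imwrite('pics/s11.png',cv2.convertScaleAbs(im,alpha=1.5))
im=ctrl.get_image('top')[:,:,::-1]
cv2.imwrite('pics/t11.png',cv2.convertScaleAbs(im,alpha=1.5))
"
```

```text
t 19.43 pos [ 459.3 -343.6  183.5] xang 99.3 tilt z [-0.002  0.001 -1.   ] w 85.5 F [ 0.8  0.1 -0.3] q7 2.27
```

View pics/s11.png

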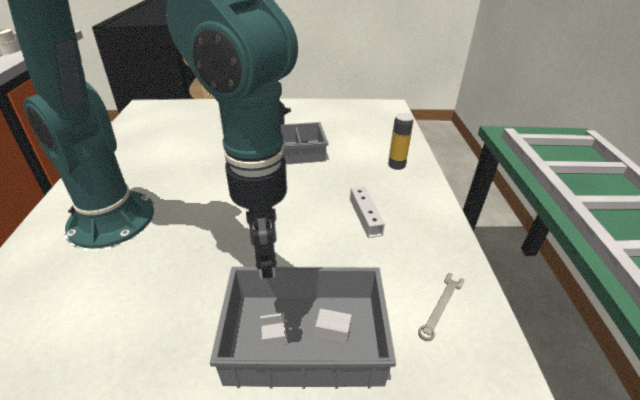

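View pics/t11.png

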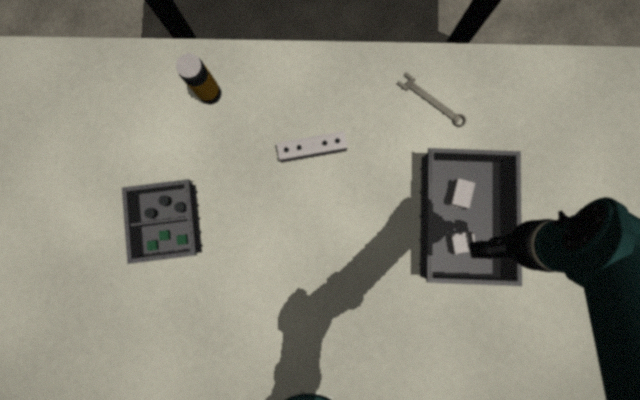

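Both views show the two offcuts in the scrap box: top view (462,193) and (461,243), side view (333,322) and (272,326). The long tube is still at (311,148), and the gripper is clear and still. I'll hand in.

```bash
python3 -c "
from bench import ctrl
print(ctrl.job_done())"
```

```text
the job is handed in; nothing more can be done
None
```

Both offcuts are in the large grey scrap box, the tube first and then the channel. I handed the job in at about 19.5 s.

- **Last checks:** the final top and side pictures show both pieces lying inside the box. The long tube, the small box, the bottle and the spanner look unmoved by eye. The gripper was open, well above the box and touching nothing, and the wrist force readings I saw stayed within a few newtons.
- **What disagreed:** the first grip on the tube closed on nothing. The pictures showed the real fingertips about 30 mm higher than the reported TCP. I allowed for that by going about 30 mm lower than reported. Both grips then held at the expected widths, 39 mm on the tube and 49 mm on the channel.

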